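# Gauge the bore of the cup blank in the chuck

### The job

Take the depth gauge from its rack by the upright block, and measure the bore of the cup blank that is held in the chuck: lower the rod straight down into the hole until it bottoms out, keep going until the stop bar sits flat on the rim, and hold the stop down there for about two seconds. Then let go and leave the gauge standing on the cup.

Things in the scene. Friction and masses are not known exactly. Their poses are not given: they have to be found in the camera images.
- gauge: loose aluminium stop of the depth gauge: flat bar 110 (y) x 34 x 12 mm, on its middle an upright grip block 24 (x) x 30 x 48 mm, steel rod down through both. Origin on the rod axis, 38 mm above the bar's underside, 22 mm below the block's top; z up. Grasp the block here from above, fingers either side in x. About 0.2 kg. Starts with the bar's ends on the 80 mm uprights of a fixed rack; lift straight up
- rod (a joint): how far the gauge's rod (10 mm diameter, 0.07 kg) is pushed up through the stop, m. At 0 it reaches 58 mm below the bar's underside and stands 2 mm above the block's top; it starts at 0 to 0.004 and can rise to 0.022. Friction of about 1.3 N keeps it where it is left
- rod_tip (a point): centre of the rod's flat lower end, moving with the rod; at the start it hangs free between the rack's two uprights (94 mm apart, centre to centre)
- bore_mouth (a point): bore centre at the flat rim, 105 mm above the bench, of the light wooden cup (80 mm across) gripped in a round steel chuck on a square grey plate, fixed. z up. Bore 44 mm wide, 45 mm deep, flat floor: the rod touches it 9 to 13 mm before the bar meets the rim. Not the like cup standing loose without chuck, nor the low bowl. Other pieces within reach are under 75 mm high
There are look-alikes about, which are no part of the job. Of the things that look like the gauge, the middle-sized one is meant.

How it is judged:
By the outcome, as a careful person would: the job done as asked, in the order asked, and still so for the second after the job is handed in, with the robot touching nothing.
It also fails if it takes over 43 s, if anything falls off the work surface, if the arm or the gripper's body presses on something with over 40 N, if the wrist force passes 120 N, or if a joint passes its speed limit or range.

### The arm

A 7-joint arm with a two-finger parallel gripper is mounted at the origin on the work surface. World frame = base frame: x ahead of the robot, y to its left, z up, the work surface at z = 0. Lengths are in m, angles in rad, forces in N, time in s.
With the tool pointing down it reaches from about 0.4 to 0.925 m from the base axis. Payload 5.6 kg.
Tool frame: the origin (TCP) lies midway between the tips of the shut fingers; the grasp point (between the pads) lies 19 mm behind it; z points along the fingers, y is the line along which they close (so a half turn about z gives the same grasp; the last joint's range is limited). The gripper opens to 85 mm and grips with 20 to 120 N. Pads are 22 mm wide; open, the fingers measure 114 mm over their backs; the gripper's body (76 mm by 85 mm) begins 54 mm behind the grasp point. The pads swing forward as they close: fully open they stand 13 mm farther back than shut.
Start: joints at [1.065, 0.468, -0.012, 1.603, 0.006, 1.071, -0.056], TCP at [0.29, -0.582, 0.204] pointing down, gripper open.
Joint ranges: [-2.53, 2.53], [-0.31, 2.02], [-1.57, 1.55], [0.28, 2.44], [-1.29, 4.43], [0.15, 1.84], [-2.92, 2.92]. Speed limits (rad/s): [2.57, 2.57, 3.14, 3.14, 3.14, 3.14, 3.14].

### API

Orientations are given as a unit quaternion [x, y, z, w].
In Python, from bench import read_state, capture, finish_job gives the robot as it stands.
- The arm moves only by the tool servo_tool, never from a script. Its argument "steps" is a list of rows, each a list of 5 numbers: the closure in counts, from 0 (fully open) to 255 (shut), then the shift along the tool's x, y, z as a fraction of full scale, then the turn about the tool's z as a fraction of full scale. In form: [[hand, dx, dy, dz, roll], ...]. A call has 1 to 12 rows; each row shifts and turns the commanded pose from where the row before left it, along the tool's axes as they then stand; what a row does not reach is not made up. Full scale, the value 1, is 0.03 m for a shift and 6 degrees for a turn. A row lasts 1/12 s, in which the tool goes at most 41.7 mm and 7.16 degrees, less where a joint would pass 70% of its speed; a pose out of reach is approached as far as the arm can. A call with a number of a shift or a turn outside -1 to 1 is refused whole. A call with a gripper value outside its range is refused whole. The fingers move at their own pace and stop on an object; "force" is the grip in N (left out, the last holds). Time passes only in rows, so rows that do not move let the fingers close. It gives the time, the measured TCP pose, the force, the opening and the grip force at its end, in the units of the state.
- read_state(): the state, without advancing time (a new reading comes with each control period).
- capture(name): name is "side" or "top"; returns a dict with "img" (420x560x3 uint8, red, green, blue), "fx", "fy", "cx", "cy" (pixels), "T" (4x4, takes a point from camera to world coordinates). Camera axes: x right, y up, looking along -z (the intrinsics and any distortion apply to the point x, -y, -z); pixel columns grow to the right and rows downward; lengths in m; the calibration is good to about 2 mm. A picture is of the moment at which its call begins. There is no depth.
- finish_job(): hands the job in; it is judged then, once.
The state is a dict: "time": time; "qpos": joint angles; "qvel": joint speeds; "joint_torque": joint torques, N m; "ee_pos": TCP position; "tool_rot": TCP orientation; "ft_force": force on the tool from outside, world axes, zero at the start; "ft_torque": the same for the moment, N m; "grip_width": finger opening in m; "gripper_force": force on a finger pad.
Only numpy, scipy, OpenCV 4.12 (cv2) and the standard library are available. Lean on these libraries where they do the work, as an engineer would, in place of code of your own. Each camera call takes 0.05 s, during which the arm holds its last target. There are 200 camera calls.

## Working session

There is one attempt and no reset: what is moved stays moved. The work goes in short steps, Python scripts to look and compute and a tool call to move; the robot and the scene stay as the last step left them, time stands still between calls to the robot, and variables do not carry over. Pictures are saved under pics/ and viewed, at most 12 in all, crops included, and the job is handed in when it is done.

Besides the shell and the picture viewer there is one more tool, called after "Emit:" as name(argument=value, ...), one argument or row to a line, values as JSON. servo_tool: Moves the arm, as the interface text tells. Shift numbers are shares of 0.03 m and turn numbers shares of 6 degrees, none past 1 either way. Its arguments: {"type":"object","properties":{"steps":{"type":"array","items":{"type":"array","items":{"type":"number"}}},"force":{"type":"number"}},"required":["steps"]}

```bash
mkdir -p pics; python3 - <<'E'
from bench import *
import cv2,numpy as np,pickle
d={}
for n in ("side","top"):
    c=capture(n); d[n]=c; cv2.imwrite(f"pics/{n}0.png",c["img"][:,:,::-1]); print(n,{k:v for k,v in c.items() if k!="img"})
pickle.dump(d,open("c0.pkl","wb"))
s=read_state(); print(s)
E
```

```text
side {'fx': 530.9132167704526, 'fy': 530.9132167704526, 'cx': 278.6946442471387, 'cy': 201.76157932372604, 'T': array([[-0.93835457,  0.20925743, -0.27514002,  0.24619059],
       [-0.34494476, -0.51515981,  0.78461678,  0.83168783],
       [ 0.02244581,  0.83115684,  0.55558482,  0.66826091],
       [ 0.        ,  0.        ,  0.        ,  1.        ]])}
top {'fx': 401.50451693201455, 'fy': 401.50451693201455, 'cx': 276.1710012461459, 'cy': 210.87406130316128, 'T': array([[-0.01905286,  0.98170695, -0.18944248,  0.39154727],
       [-0.99951248, -0.01401457,  0.0278996 ,  0.04343084],
       [ 0.02473428,  0.18988169,  0.98149537,  0.91398998],
       [ 0.        ,  0.        ,  0.        ,  1.        ]])}
{'time': 0.1, 'qpos': array([ 1.06500641,  0.4683217 , -0.01162349,  1.60355362,  0.0060122 ,
        1.07140746, -0.05632075]), 'qvel': array([-0.0009902 , -0.0029508 ,  0.00067668, -0.00171219,  0.0001956 ,
       -0.00028784, -0.0013018 ]), 'joint_torque': array([ 2.59987690e-03, -5.33516479e+01,  2.20904779e-02, -2.51964408e+01,
        1.14869539e-02,  4.30760367e-03, -7.17756649e-06]), 'ee_pos': array([ 0.28988409, -0.58114934,  0.20280335]), 'tool_rot': array([ 9.73354066e-01,  2.29305861e-01, -2.47573541e-04, -7.89905091e-04]), 'ft_force': array([ 0.1437205 , -0.1749123 , -0.66558338]), 'ft_torque': array([-0.00615438,  0.0292827 , -0.01978153]), 'gripper_force': 0.0, 'grip_width': 0.08524624265169682}
```

View pics/top0.png

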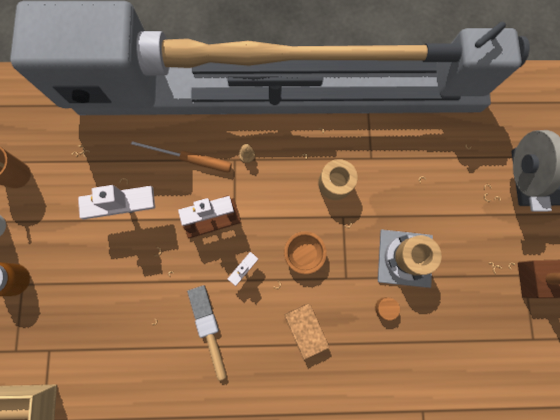

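View pics/side0.png

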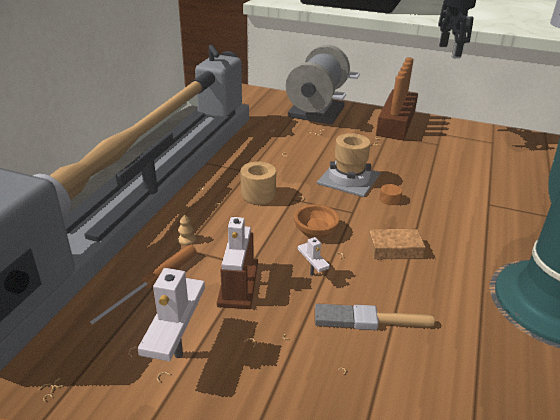

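The top view shows the meant gauge on its brown rack at about (205,210), with a large one at (110,200) and a small one at (242,268). The chucked cup is at about (420,255). In the side view the gauge is at (237,240) and the cup at (352,145). I'll zoom in next.

```bash
python3 - <<'E'
import cv2,numpy as np,pickle
d=pickle.load(open("c0.pkl","rb"))
def crop(n,u,v,k): # 400x300 tile, origin u,v
    im=d[n]["img"][v:v+300//k,u:u+400//k,::-1]; return cv2.resize(im,(400,300),interpolation=cv2.INTER_CUBIC)
a=np.hstack([crop("top",170,185,5),crop("top",375,220,5)])
b=np.hstack([crop("side",190,210,4),crop("side",312,125,5)])
cv2.imwrite("pics/z1.png",np.vstack([a,b]))
E
```

```text
(no output)
```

View pics/z1.png

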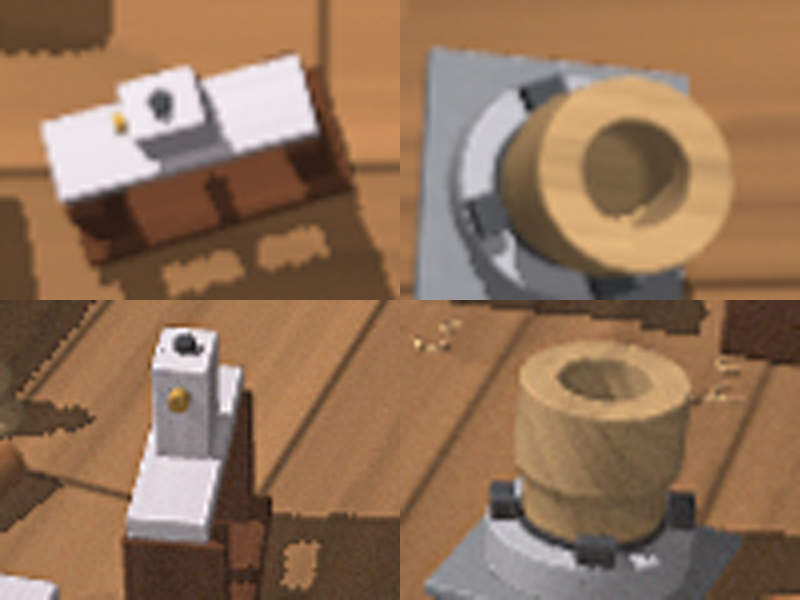

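```bash
cat > h.py <<'E'
import numpy as np,pickle
def ray(c,u,v):
    T=c["T"]; r=T[:3,:3]@np.array([(u-c["cx"])/c["fx"],-(v-c["cy"])/c["fy"],-1]); return T[:3,3],r
def atz(c,u,v,z):
    o,r=ray(c,u,v); return o+r*(z-o[2])/r[2]
def proj(c,P):
    T=c["T"]; p=(np.atleast_2d(P)-T[:3,3])@T[:3,:3]
    return np.c_[c["cx"]+c["fx"]*p[:,0]/-p[:,2],c["cy"]-c["fy"]*p[:,1]/-p[:,2]]
E
python3 - <<'E'
from h import *
from scipy.optimize import least_squares
d=pickle.load(open("c0.pkl","rb")); t,s=d["top"],d["side"]
tt=lambda p:np.array([170,185])+np.array(p)/5
ss=lambda p:np.array([190,210])+(np.array(p)-[0,300])/4
bt=tt([(117,88),(190,66),(210,122),(138,140)]); ba=tt([(42,122),(298,55),(322,135),(62,200)])
for n,p,z in(("block",bt,.14),("bar",ba,.092)):
    w=np.array([atz(t,*q,z) for q in p]); e=w[1]-w[0]
    print(n,w[:,:2].round(4).tolist(),"mean",w.mean(0),"yaw long",np.degrees(np.arctan2(e[1],e[0])),np.linalg.norm(np.diff(w,axis=0),axis=1))
print("rod",atz(t,*tt((161,103)),.144))
sb=ss([(163,330),(218,335),(214,363),(154,358)])
w=np.array([atz(s,*q,.14) for q in sb]);print("side block",w.mean(0),w[:,:2].tolist(),"rod",atz(s,*ss((187,343)),.144))
th=np.linspace(0,2*np.pi,200)
def fit(c,box,R):
    def f(x):
        q=proj(c,np.c_[x[0]+R*np.cos(th),x[1]+R*np.sin(th),np.full(200,.105)])
        return np.r_[q.min(0),q.max(0)]-box
    o=least_squares(f,[.5,-.3]);return o.x,o.fun
T=lambda a,b:(375+(a-400)/5,220+b/5); S=lambda a,b:(312+(a-400)/5,125+(b-300)/5)
print(fit(t,np.r_[T(538,77),T(733,272)],.04),fit(t,np.r_[T(582,118),T(688,224)],.022))
print(fit(s,np.r_[S(519,341),S(690,419)],.04),fit(s,np.r_[S(558,357),S(653,402)],.022))
from scipy.spatial.transform import Rotation as R
from bench import read_state
print(R.from_quat(read_state()["tool_rot"]).as_matrix().round(3))
E
```

```text
block [[0.5598, 0.1835], [0.5682, 0.1551], [0.5457, 0.147], [0.5389, 0.1749]] mean [0.55315198 0.1651506  0.14      ] yaw long -73.4098618535829 [0.02964308 0.0239854  0.02873678]
bar [[0.5562, 0.2229], [0.5833, 0.117], [0.5491, 0.107], [0.5233, 0.2138]] mean [0.55298227 0.16518046 0.092     ] yaw long -75.63335140708544 [0.1092672  0.03571076 0.10988545]
rod [0.5526979  0.16560506 0.144     ]
side block [0.55265137 0.16897036 0.14      ] [[0.5670714720652347, 0.16194289109901594], [0.543872409101824, 0.1565331415121941], [0.5374842100877757, 0.17563529555932733], [0.5621773869875227, 0.1817700958556301]] rod [0.5514058  0.17182233 0.144     ]
(array([ 0.45291043, -0.27395929]), array([-0.08514398, -0.27414886,  0.08609266,  0.26249392])) (array([ 0.45406342, -0.27384194]), array([-0.16857542, -0.26977866,  0.16924987,  0.26255942]))
(array([ 0.45341074, -0.26779791]), array([-0.21627041, -0.16243723,  0.21590842,  0.12148233])) (array([ 0.45281882, -0.26764769]), array([-0.02372598,  0.1352433 ,  0.02359604, -0.12892203]))
[[ 0.895  0.446 -0.001]
 [ 0.446 -0.895  0.001]
 [-0.    -0.002 -1.   ]]
```

Emit:
servo_tool(
  steps=[
    [0,0,0,0,-1],
    [0,0,0,0,-1],
    [0,0,0,0,-1],
    [0,0,0,0,-1],
    [0,0,0,0,-1],
    [0,0,0,0,-1],
    [0,0,0,0,-1],
    [0,0,0,0,-1],
    [0,0,0,0,-1],
    [0,0,0,0,-1],
    [0,0,0,0,-1],
    [0,0,0,0,-1],
  ],
)

```text
time: 1.1
ee_pos: [0.2899, -0.5813, 0.2031]
tool_rot: [0.651, 0.759, 0.0, -0.001]
ft_force: [-0.9, 0.6, 1.2]
grip_width: 0.0852
gripper_force: 0.0
```

Emit:
servo_tool(
  steps=[
    [0,0,0,0,-1],
    [0,0.9,0.6,0,0],
    [0,0.9,0.6,0,0],
    [0,0.9,0.6,0,0],
    [0,0.9,0.6,0,0],
    [0,0.9,0.6,0,0],
    [0,0.9,0.6,0,0],
    [0,0.9,0.6,0,0],
    [0,0.9,0.6,0,0],
    [0,0.9,0.6,0,0],
    [0,0.9,0.6,0,0],
    [0,0.9,0.6,0,0],
  ],
)

```text
time: 2.1
ee_pos: [0.4074, -0.243, 0.2035]
tool_rot: [0.612, 0.791, -0.0, -0.0]
ft_force: [0.3, -0.4, -0.1]
grip_width: 0.0852
gripper_force: 0.0
```

Emit:
servo_tool(
  steps=[
    [0,0.9,0.6,0,0],
    [0,0.9,0.6,0,0],
    [0,0.9,0.6,0,0],
    [0,0.9,0.6,0,0],
    [0,0.9,0.6,0,0],
    [0,0.9,0.6,0,0],
    [0,0.9,0.6,0,0],
    [0,0.9,0.6,0,0],
    [0,0.9,0.6,0,0],
    [0,0.9,0.6,0,0],
    [0,0,0,0,0],
    [0,0,0,0,0],
  ],
)

```text
time: 3.1
ee_pos: [0.5138, 0.0641, 0.2033]
tool_rot: [0.61, 0.792, 0.0, -0.001]
ft_force: [-0.4, -0.2, -0.5]
grip_width: 0.0853
gripper_force: 0.0
```

Emit:
servo_tool(
  steps=[
    [0,0.75,0.54,0,0],
    [0,0.75,0.54,0,0],
    [0,0.75,0.54,0,0],
    [0,0.75,0.54,0,0],
    [0,0,0,0,0],
    [0,0,0,0,0],
  ],
)

```text
time: 3.6
ee_pos: [0.5539, 0.1654, 0.2031]
tool_rot: [0.612, 0.791, -0.0, -0.0]
ft_force: [0.1, -0.7, 0.0]
grip_width: 0.0855
gripper_force: 0.0
```

```bash
python3 - <<'E'
from bench import *
from h import *
import cv2
d={n:capture(n) for n in("top","side")}; pickle.dump(d,open("c1.pkl","wb"))
s=read_state(); print(s["ee_pos"],s["qpos"])
k=lambda n,u,v:cv2.resize(d[n]["img"][v:v+120,u:u+80,::-1],(400,600),interpolation=cv2.INTER_CUBIC)
cv2.imwrite("pics/z2.png",np.hstack([k("top",165,160),k("side",195,160)]))
p=s["ee_pos"]
for n in d: print(n,proj(d[n],[p,p+[0,0,.013]]))
E
```

```text
[0.55396821 0.163278   0.20312902] [ 0.15628926  0.43487644 -0.64819858  1.75167836  0.29759888  1.05638795
 -0.34444392]
top [[198.39526405 198.25490655]
 [197.18343716 196.63761909]]
side [[236.66433857 188.20945192]
 [236.49155495 181.4278068 ]]
```

View pics/z2.png

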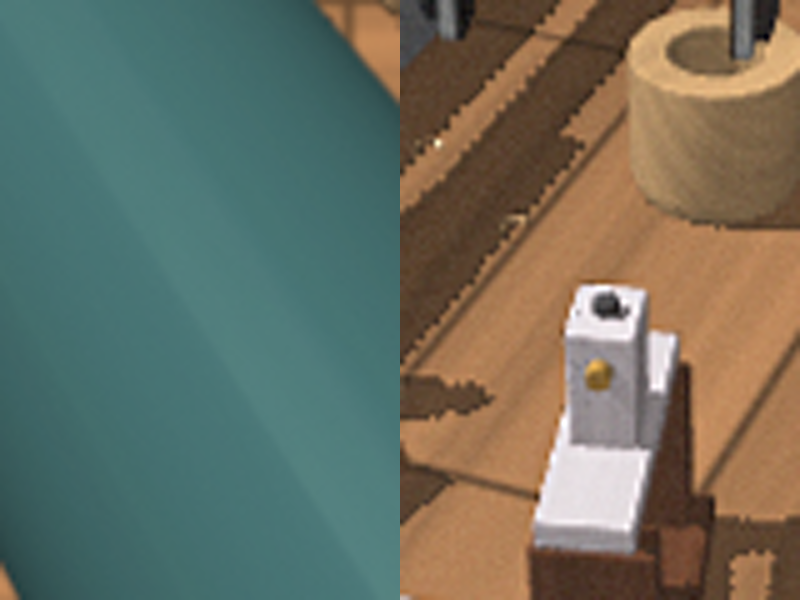

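The top view is blocked by the arm. In the side view the fingertips show at about (205,167) and (264,171), higher than projected. I'll check a wider crop with the model drawn on it.

```bash
python3 - <<'E'
from bench import *
from h import *
import cv2
from scipy.spatial.transform import Rotation as R
d=pickle.load(open("c1.pkl","rb")); c=d["side"]
s=read_state(); p=s["ee_pos"]; M=R.from_quat(s["tool_rot"]).as_matrix(); print(s["time"],p)
im=cv2.resize(c["img"][90:270,150:310,::-1],(640,720),interpolation=cv2.INTER_CUBIC)[:600].copy()
pts=[p]+[p+M@np.array([0,a,-.013]) for a in(-.0425,.0425,.057,-.057)]+[np.array([.553,.168,.14])]
for q in proj(c,pts): cv2.circle(im,tuple(int(x) for x in (q-[150,90])*4),3,(0,0,255),1)
print(proj(c,pts).round(1).tolist())
cv2.imwrite("pics/z3.png",im)
E
```

```text
3.7 [0.55396821 0.163278   0.20312902]
[[236.7, 188.2], [262.5, 183.3], [210.6, 179.6], [201.9, 179.0], [271.4, 183.9], [236.9, 221.2]]
```

View pics/z3.png

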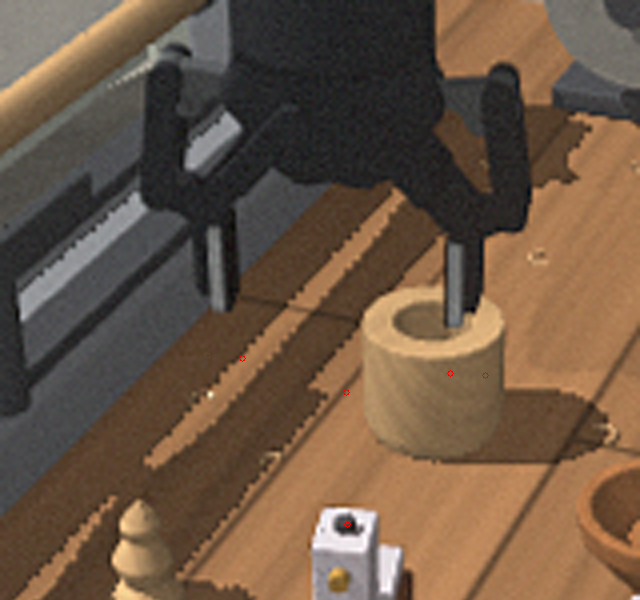

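The fingers sit about 12 px above the projected TCP, both tips alike at (205,167) and (264,171). I'll compare this with the start pictures, where the hand was at a known pose.

```bash
python3 - <<'E'
from h import *
import cv2
from scipy.spatial.transform import Rotation as R
d=pickle.load(open("c0.pkl","rb")); c=d["side"]
p=np.array([.2899,-.5811,.2028]); M=R.from_quat([.97335,.2293,-.0002,-.0008]).as_matrix()
im=cv2.resize(c["img"][0:100,400:520,::-1],(720,600),interpolation=cv2.INTER_CUBIC)
pts=[p]+[p+M@np.array([0,a,-.013]) for a in(-.0425,.0425)]
for q in proj(c,pts): cv2.circle(im,tuple(int(x) for x in (q-[400,0])*6),3,(0,0,255),1)
print(proj(c,pts).round(1).tolist(),proj(d["top"],pts).round(1).tolist())
cv2.imwrite("pics/z4.png",im)
E
```

```text
[[446.5, 67.0], [453.8, 67.8], [441.5, 56.7]] [[627.1, 341.3], [614.1, 354.5], [653.4, 330.2]]
```

View pics/z4.png

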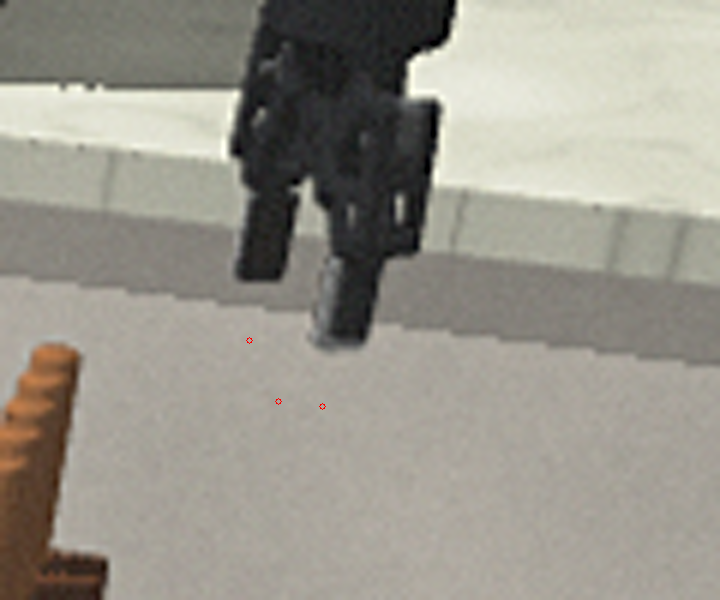

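Emit:
servo_tool(
  steps=[
    [0,0.08,0,0.7,0],
    [0,0,0,0.7,0],
    [0,0,0,0.7,0],
    [0,0,0,0.6,0],
    [0,0,0,0.3,0],
    [0,0,0,0.2,0],
    [0,0,0,0,0],
    [0,0,0,0,0],
  ],
)

```text
time: 4.37
ee_pos: [0.5541, 0.1672, 0.1083]
tool_rot: [0.612, 0.791, 0.0, 0.0]
ft_force: [0.1, 0.4, 0.2]
grip_width: 0.0853
gripper_force: 0.0
```

```bash
python3 - <<'E'
from bench import *
from h import *
import cv2
c=capture("side"); s=read_state(); p=s["ee_pos"]; print(p,s["ft_force"])
im=cv2.resize(c["img"][170:300,180:320,::-1],(646,600),interpolation=cv2.INTER_CUBIC)
cv2.imwrite("pics/z5.png",im)
E
```

```text
[0.55432244 0.16758578 0.10868811] [0.49875299 0.00429397 0.31974422]
```

View pics/z5.png

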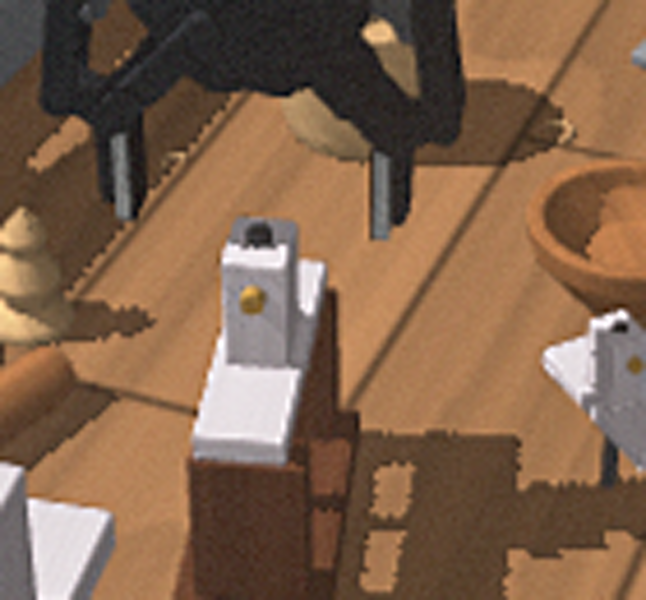

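The tips still read about 20 mm higher in the image than the stated geometry gives. I'll go down to the nominal grasp height, partly close, and measure the tip rows by image difference.

Emit:
servo_tool(
  steps=[
    [0,0,0,0.3,0],
    [100,0,0,0,0],
    [100,0,0,0,0],
    [100,0,0,0,0],
    [100,0,0,0,0],
    [100,0,0,0,0],
  ],
  force=40,
)

```text
time: 4.92
ee_pos: [0.5537, 0.1678, 0.0989]
tool_rot: [0.612, 0.791, 0.0, 0.0]
ft_force: [0.6, -0.1, 0.0]
grip_width: 0.0518
gripper_force: 0.0
```

```bash
python3 - <<'E'
from bench import *
from h import *
import cv2
from scipy.spatial.transform import Rotation as R
c=capture("side"); s=read_state(); p=s["ee_pos"]; print(p,s["grip_width"],s["ft_force"])
M=R.from_quat(s["tool_rot"]).as_matrix(); w=s["grip_width"]/2
print(proj(c,[p+M@np.array([0,a,0]) for a in(-w,0,w)]).round(1).tolist(), proj(c,[[.553,.168,.14]]))
im=cv2.resize(c["img"][160:300,180:320,::-1],(600,600),interpolation=cv2.INTER_CUBIC)
cv2.imwrite("pics/z6.png",im)
E
```

```text
[0.55371871 0.16774704 0.0988266 ] 0.05208182561080385 [ 0.01750923  0.47996059 -0.25348585]
[[251.9, 241.5], [237.0, 240.3], [222.2, 239.1]] [[236.85631578 221.23414235]]
```

View pics/z6.png

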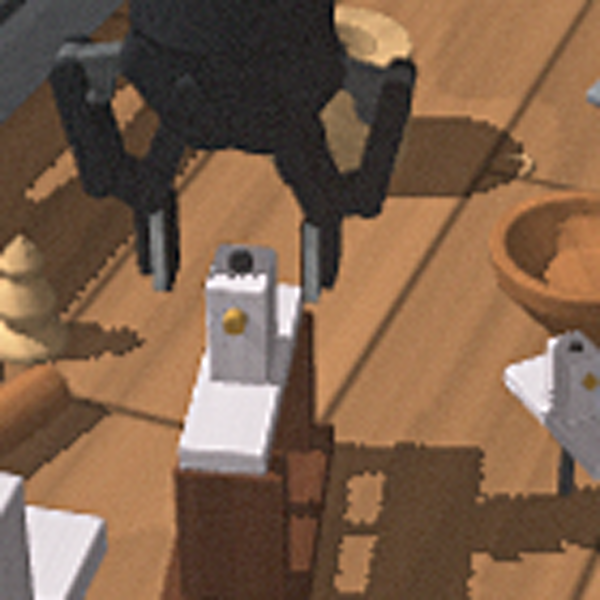

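The tips really are about 15–20 mm higher than stated: spacing and column fit, only the height differs. A TCP at 0.093 m is safe either way, since it stays above the bar and still has plenty of block between the pads. I'll go there and close.

Emit:
servo_tool(
  steps=[
    [100,0,0,0.1,0],
    [100,0,0,0.1,0],
    [220,0,0,0,0],
    [220,0,0,0,0],
    [220,0,0,0,0],
    [220,0,0,0,0],
    [220,0,0,0,0],
    [220,0,0,0,0],
    [220,0,0,0,0],
  ],
  force=60,
)

```text
time: 5.72
ee_pos: [0.5534, 0.1677, 0.0926]
tool_rot: [0.612, 0.791, -0.0, -0.0]
ft_force: [-1.8, 0.3, -0.0]
grip_width: 0.0225
gripper_force: 59.2
```

Emit:
servo_tool(
  steps=[
    [220,0,0,-0.2,0],
    [220,0,0,-0.3,0],
    [220,0,0,-0.5,0],
    [220,0,0,-0.6,0],
    [220,0,0,-0.6,0],
    [220,0,0,-0.6,0],
    [220,0,0,-0.6,0],
    [220,0,0,-0.4,0],
    [220,0,0,-0.2,0],
    [220,0,0,0,0],
    [220,0,0,0,0],
  ],
)

```text
time: 6.63
ee_pos: [0.5533, 0.1674, 0.2123]
tool_rot: [0.612, 0.791, -0.0, -0.0]
ft_force: [0.8, -0.1, -3.0]
grip_width: 0.023
gripper_force: 59.0
```

```bash
python3 - <<'E'
from bench import *
from h import *
import cv2
c=capture("side"); s=read_state(); print(s["ee_pos"],s["ft_force"],s["grip_width"])
cv2.imwrite("pics/z7.png",cv2.resize(c["img"][80:300,150:370,::-1],(600,600),interpolation=cv2.INTER_CUBIC))
pickle.dump(c,open("c2.pkl","wb"))
E
```

```text
[0.5530402  0.16727598 0.21176291] [-0.68233744  0.58630983 -3.24104863] 0.023173132920774876
```

View pics/z7.png

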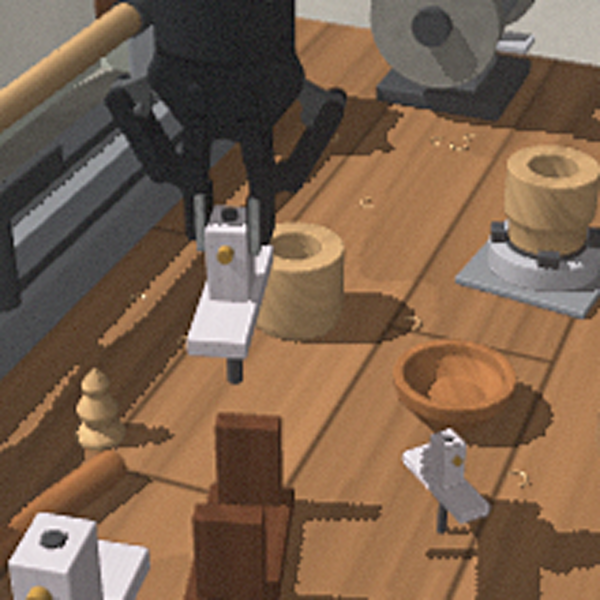

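Gauge is held level, with the rod hanging clear at about (235,370) in the crop and the rack empty below. Next I carry it to above the chucked cup.

Emit:
servo_tool(
  steps=[
    [220,-0.3,-0.15,0,0],
    [220,-0.6,-0.3,0,0],
    [220,-0.8,-0.42,0,0],
    [220,-0.8,-0.42,0,0],
    [220,-0.8,-0.42,0,0],
    [220,-0.8,-0.42,0,0],
    [220,-0.8,-0.42,0,0],
    [220,-0.8,-0.42,0,0],
    [220,-0.8,-0.42,0,0],
    [220,-0.8,-0.42,0,0],
    [220,-0.8,-0.42,0,0],
    [220,-0.8,-0.42,0,0],
  ],
)

```text
time: 7.68
ee_pos: [0.4839, -0.1276, 0.2118]
tool_rot: [0.612, 0.791, -0.0, -0.001]
ft_force: [1.6, 0.3, -2.5]
grip_width: 0.0227
gripper_force: 59.1
```

Emit:
servo_tool(
  steps=[
    [220,-0.8,-0.42,0,0],
    [220,-0.8,-0.42,0,0],
    [220,-0.8,-0.42,0,0],
    [220,-0.8,-0.42,0,0],
    [220,-0.6,-0.3,0,0],
    [220,-0.3,-0.15,0,0],
    [220,0,0,0,0],
    [220,0,0,0,0],
    [220,0,0,0,0],
  ],
)

```text
time: 8.43
ee_pos: [0.4547, -0.259, 0.2124]
tool_rot: [0.611, 0.791, 0.0, -0.0]
ft_force: [0.6, 0.6, -2.9]
grip_width: 0.0225
gripper_force: 59.1
```

Emit:
servo_tool(
  steps=[
    [220,-0.4,-0.14,0,0],
    [220,0,0,0,0],
    [220,0,0,0,0],
    [220,0,0,0,0],
  ],
)

```text
time: 8.77
ee_pos: [0.4535, -0.2731, 0.2126]
tool_rot: [0.612, 0.791, 0.0, -0.0]
ft_force: [-1.1, -0.2, -1.6]
grip_width: 0.0228
gripper_force: 59.1
```

```bash
python3 - <<'E'
from bench import *
from h import *
import cv2
s=read_state(); p=s["ee_pos"]; print(p)
g=np.array([p[0],p[1]])  # assumed rod axis
out=[]
for n,u,v in(("side",310,60),("top",380,200)):
    c=capture(n); im=cv2.resize(c["img"][v:v+100,u:u+80,::-1],(480,600),interpolation=cv2.INTER_CUBIC)[:, :400*480//400]
    pts=[[*g,.141],[*g,.199],[.4533,-.271,.105]]
    print(n,((proj(c,pts)-[u,v])*6).round())
    out.append(im[:, :400] if n=="top" else im[:,:400])
    pickle.dump(c,open(f"c3{n}.pkl","wb"))
cv2.imwrite("pics/z8.png",np.hstack(out))
E
```

```text
[ 0.45348649 -0.27308132  0.212639  ]
side [[270. 394.]
 [286. 252.]
 [259. 481.]]
top [[292. 317.]
 [369. 300.]
 [244. 327.]]
```

View pics/z8.png

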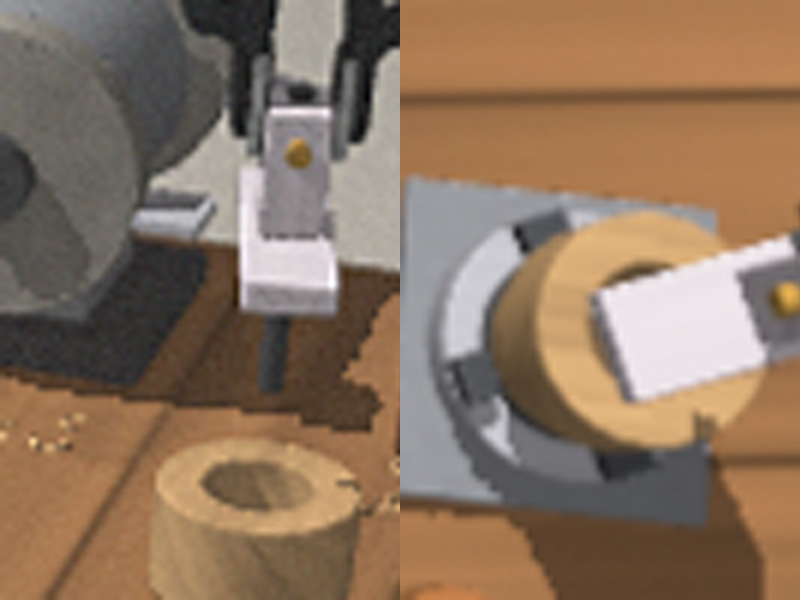

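In the side view the rod tip is at (271,387), within about 3 mm of the prediction. The bore mouth at (257,486) lies under it with ample room, so I descend.

Emit:
servo_tool(
  steps=[
    [220,0,0,0.3,0],
    [220,0,0,0.4,0],
    [220,0,0,0.4,0],
    [220,0,0,0.4,0],
    [220,0,0,0.4,0],
    [220,0,0,0.3,0],
    [220,0,0,0.2,0],
    [220,0,0,0.1,0],
    [220,0,0,0,0],
    [220,0,0,0,0],
  ],
)

```text
time: 9.7
ee_pos: [0.4537, -0.2736, 0.1379]
tool_rot: [0.612, 0.791, 0.0, 0.0]
ft_force: [-0.3, 1.3, -3.0]
grip_width: 0.0227
gripper_force: 59.2
```

Emit:
servo_tool(
  steps=[
    [220,0,0,0.07,0],
    [220,0,0,0.07,0],
    [220,0,0,0.07,0],
    [220,0,0,0.07,0],
    [220,0,0,0,0],
    [220,0,0,0,0],
  ],
)

```text
time: 10.2
ee_pos: [0.4533, -0.2735, 0.1292]
tool_rot: [0.612, 0.791, -0.0, -0.0]
ft_force: [-0.0, 0.8, -2.1]
grip_width: 0.0228
gripper_force: 59.2
```

Emit:
servo_tool(
  steps=[
    [220,0,0,0.07,0],
    [220,0,0,0.07,0],
    [220,0,0,0,0],
    [220,0,0,0,0],
  ],
)

```text
time: 10.53
ee_pos: [0.4532, -0.2735, 0.1249]
tool_rot: [0.612, 0.791, -0.0, -0.0]
ft_force: [-0.2, 0.3, -3.2]
grip_width: 0.0228
gripper_force: 59.1
```

Emit:
servo_tool(
  steps=[
    [220,0,0,0.06,0],
    [220,0,0,0.06,0],
    [220,0,0,0,0],
  ],
)

```text
time: 10.78
ee_pos: [0.4532, -0.2735, 0.1212]
tool_rot: [0.612, 0.791, -0.0, -0.0]
ft_force: [-0.3, -0.2, -2.2]
grip_width: 0.0224
gripper_force: 59.2
```

Emit:
servo_tool(
  steps=[
    [220,0,0,0.04,0],
    [220,0,0,0.04,0],
    [220,0,0,0,0],
  ],
)

```text
time: 11.03
ee_pos: [0.4533, -0.2735, 0.1188]
tool_rot: [0.612, 0.791, -0.0, -0.0]
ft_force: [-0.3, -0.1, -1.8]
grip_width: 0.0226
gripper_force: 59.2
```

Emit:
servo_tool(
  steps=[
    [220,0,0,0.03,0],
    [220,0,0,0,0],
  ],
)

```text
time: 11.2
ee_pos: [0.4533, -0.2735, 0.1181]
tool_rot: [0.612, 0.791, -0.0, -0.0]
ft_force: [-0.9, 1.1, -1.4]
grip_width: 0.0228
gripper_force: 59.4
```

Almost at the rim. I keep going in 0.6 mm steps until the force rises.

Emit:
servo_tool(
  steps=[
    [220,0,0,0.02,0],
    [220,0,0,0,0],
  ],
)

```text
time: 11.37
ee_pos: [0.4534, -0.2736, 0.1181]
tool_rot: [0.612, 0.791, -0.0, 0.0]
ft_force: [-2.4, -0.3, 4.7]
grip_width: 0.0229
gripper_force: 60.0
```

Emit:
servo_tool(
  steps=[
    [220,0,0,0.02,0],
    [220,0,0,0,0],
  ],
)

```text
time: 11.53
ee_pos: [0.4534, -0.2736, 0.1181]
tool_rot: [0.612, 0.791, -0.0, 0.0]
ft_force: [-4.6, 0.7, 10.1]
grip_width: 0.0226
gripper_force: 60.7
```

Emit:
servo_tool(
  steps=[
    [220,0,0,0.02,0],
    [220,0,0,0,0],
  ],
)

```text
time: 11.7
ee_pos: [0.4534, -0.2736, 0.118]
tool_rot: [0.612, 0.791, -0.001, 0.0]
ft_force: [-5.2, 2.3, 14.7]
grip_width: 0.0224
gripper_force: 61.4
```

Contact came at exactly the expected height, with about 15 N of pressure. Hold for over 2 s.

Emit:
servo_tool(
  steps=[
    [220,0,0,0,0],
    [220,0,0,0,0],
    [220,0,0,0,0],
    [220,0,0,0,0],
    [220,0,0,0,0],
    [220,0,0,0,0],
    [220,0,0,0,0],
    [220,0,0,0,0],
    [220,0,0,0,0],
    [220,0,0,0,0],
    [220,0,0,0,0],
    [220,0,0,0,0],
  ],
)

```text
time: 12.7
ee_pos: [0.4534, -0.2736, 0.118]
tool_rot: [0.612, 0.791, -0.001, 0.0]
ft_force: [-4.8, 2.1, 14.3]
grip_width: 0.0226
gripper_force: 61.4
```

Emit:
servo_tool(
  steps=[
    [220,0,0,0,0],
    [220,0,0,0,0],
    [220,0,0,0,0],
    [220,0,0,0,0],
    [220,0,0,0,0],
    [220,0,0,0,0],
    [220,0,0,0,0],
    [220,0,0,0,0],
    [220,0,0,0,0],
    [220,0,0,0,0],
    [220,0,0,0,0],
    [220,0,0,0,0],
  ],
)

```text
time: 13.7
ee_pos: [0.4534, -0.2736, 0.118]
tool_rot: [0.612, 0.791, -0.001, 0.0]
ft_force: [-5.2, 2.6, 12.9]
grip_width: 0.0227
gripper_force: 61.4
```

Emit:
servo_tool(
  steps=[
    [220,0,0,0,0],
    [220,0,0,0,0],
    [220,0,0,0,0],
    [220,0,0,0,0],
    [220,0,0,-0.02,0],
    [220,0,0,-0.02,0],
    [220,0,0,0,0],
  ],
)

```text
time: 14.28
ee_pos: [0.4534, -0.2736, 0.1181]
tool_rot: [0.612, 0.791, -0.0, 0.0]
ft_force: [-2.6, 0.7, 6.7]
grip_width: 0.0227
gripper_force: 60.3
```

Release, opening fully in place, then rise straight up.

Emit:
servo_tool(
  steps=[
    [180,0,0,0,0],
    [150,0,0,0,0],
    [120,0,0,0,0],
    [80,0,0,0,0],
    [40,0,0,0,0],
    [0,0,0,0,0],
    [0,0,0,0,0],
    [0,0,0,0,0],
    [0,0,0,0,0],
    [0,0,0,0,0],
  ],
)

```text
time: 15.12
ee_pos: [0.4534, -0.2735, 0.1176]
tool_rot: [0.612, 0.791, -0.0, 0.0]
ft_force: [-0.8, -0.3, -0.1]
grip_width: 0.0852
gripper_force: 0.0
```

Emit:
servo_tool(
  steps=[
    [0,0,0,-0.3,0],
    [0,0,0,-0.5,0],
    [0,0,0,-0.6,0],
    [0,0,0,-0.6,0],
    [0,0,0,-0.6,0],
    [0,0,0,-0.6,0],
    [0,0,0,-0.6,0],
    [0,0,0,-0.5,0],
    [0,0,0,-0.3,0],
    [0,0,0,0,0],
    [0,0,0,0,0],
    [0,0,0,0,0],
  ],
)

```text
time: 16.12
ee_pos: [0.4528, -0.2733, 0.2547]
tool_rot: [0.612, 0.791, -0.0, -0.001]
ft_force: [-0.0, 0.3, -0.3]
grip_width: 0.0851
gripper_force: 0.0
```

```bash
python3 - <<'E'
from bench import *
from h import *
import cv2
c=capture("side"); s=read_state(); print(s["time"],s["ee_pos"],s["ft_force"])
u,v=300,60
print(((proj(c,[[.4534,-.2736,.105+.06],[.4534,-.2736,.105]])-[u,v])*5).round())
cv2.imwrite("pics/z9.png",cv2.resize(c["img"][v:v+120,u:u+120,::-1],(600,600),interpolation=cv2.INTER_CUBIC))
E
```

```text
16.1667 [ 0.45267438 -0.27325991  0.2545075 ] [-0.61750191  0.69452469 -0.90771278]
[[281. 280.]
 [267. 399.]]
```

View pics/z9.png

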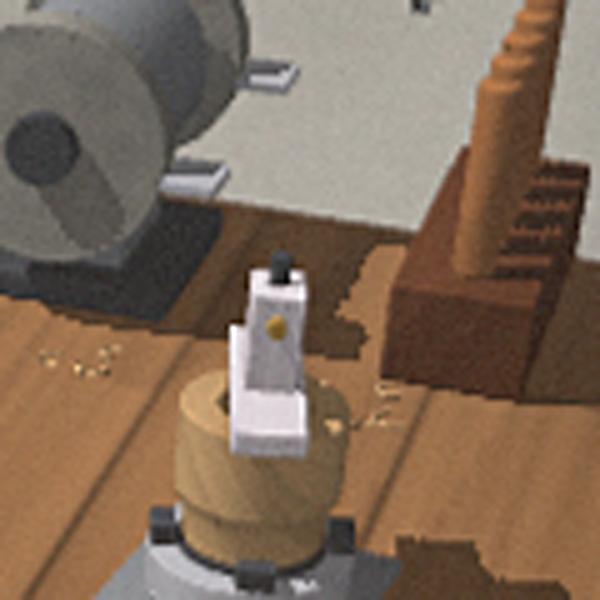

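The gauge stands flat on the rim at about (270,400), and the rod has been pushed up, standing proud at (282,265). The hand is clear, so I'm handing in.

```bash
python3 -c "
from bench import *
print(finish_job())"
```

```text
the job is handed in; nothing more can be done
None
```

The job is handed in at about 16 s: the gauge stands flat and released on the chucked cup, its rod pushed up by the bore floor, after the stop was held on the rim at about 14 N for over 2 s.

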